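# Switch the bench extraction to the yellow port

### The job

Switch the bench's extraction over from the blue port to the yellow one: with the fingertips, push the yellow shutter fully open by its upturned lip, and only then push the blue shutter fully shut, so that the fan is never starved of air (leave the blue one as it is until the yellow one is fully open). Only push: do not pinch the lips, and do not lift or move anything else. Leave the red shutter as it stands and the loose wax, tin, pot, casting and tools where they are, and finish with the hand clear.

Things in the scene. Friction and masses are not known exactly. Their poses are not given: they have to be found in the camera images.
- yellow_shutter (a joint): slide of the yellow port's shutter in m: 0 = fully shut (hole covered), 0.070 = fully open, end stops at both. It stays where it is left; sliding takes about 3 N plus 10 N per m/s. Starts shut or nearly (0 to 0.020).
- yellow_lip_near (a point): foot of the near face of the yellow shutter's upturned lip (8 mm thick, 92 mm wide, 36 mm tall), mid-width, 36 mm above the bench. This is the -x face, the one to push to open. x: opening direction (roughly away from the robot), y: lip's width, z up. Plate top 36, rails' top 40, lip top 72 mm above the bench
- yellow_lip_far (a point): foot of the far face of the yellow shutter's upturned lip (8 mm thick, 92 mm wide, 36 mm tall), mid-width, 36 mm above the bench. This is the +x face, the one to push to shut. x: opening direction (roughly away from the robot), y: lip's width, z up. Plate top 36, rails' top 40, lip top 72 mm above the bench
- blue_shutter (a joint): slide of the blue port's shutter in m: 0 = fully shut (hole covered), 0.070 = fully open, end stops at both. It stays where it is left; sliding takes about 3 N plus 10 N per m/s. Starts mostly open (0.048 to 0.070).
- blue_lip_near (a point): foot of the near face of the blue shutter's upturned lip (8 mm thick, 92 mm wide, 36 mm tall), mid-width, 36 mm above the bench. This is the -x face, the one to push to open. x: opening direction (roughly away from the robot), y: lip's width, z up. Plate top 36, rails' top 40, lip top 72 mm above the bench
- blue_lip_far (a point): foot of the far face of the blue shutter's upturned lip (8 mm thick, 92 mm wide, 36 mm tall), mid-width, 36 mm above the bench. This is the +x face, the one to push to shut. x: opening direction (roughly away from the robot), y: lip's width, z up. Plate top 36, rails' top 40, lip top 72 mm above the bench
- red_shutter (a joint): slide of the red port's shutter in m: 0 = fully shut (hole covered), 0.070 = fully open, end stops at both. It stays where it is left; sliding takes about 3 N plus 10 N per m/s. Starts anywhere and is to be left there.
- red_lip_near (a point): foot of the near face of the red shutter's upturned lip (8 mm thick, 92 mm wide, 36 mm tall), mid-width, 36 mm above the bench. This is the -x face, the one to push to open. x: opening direction (roughly away from the robot), y: lip's width, z up. Plate top 36, rails' top 40, lip top 72 mm above the bench
- yellow_port: fixed grey metal port, 190 (x) x 115 (y) mm, rails 40 mm tall and lip painted yellow; its 64 mm grilled hole, centred at local x -0.040, is covered by a bright steel plate sliding along x. Origin: centre of underside, on the bench; x is the opening direction. Lip's mid-plane at local x -0.078 shut, -0.008 open. Ports stand about 240 mm apart in any order, each turned up to 0.2 rad
- blue_port: fixed grey metal port, 190 (x) x 115 (y) mm, rails 40 mm tall and lip painted blue; its 64 mm grilled hole, centred at local x -0.040, is covered by a bright steel plate sliding along x. Origin: centre of underside, on the bench; x is the opening direction. Lip's mid-plane at local x -0.078 shut, -0.008 open. Ports stand about 240 mm apart in any order, each turned up to 0.2 rad
- red_port: fixed grey metal port, 190 (x) x 115 (y) mm, rails 40 mm tall and lip painted red; its 64 mm grilled hole, centred at local x -0.040, is covered by a bright steel plate sliding along x. Origin: centre of underside, on the bench; x is the opening direction. Lip's mid-plane at local x -0.078 shut, -0.008 open. Ports stand about 240 mm apart in any order, each turned up to 0.2 rad
- wax_bar_a: loose dark green wax bar 30 x 90 x 22 mm, lying just in front of the yellow port; origin centre of underside
- wax_bar_b: loose dark green wax bar 30 x 90 x 22 mm, lying just in front of the red port; origin centre of underside
- tin: loose tin, 64 mm diameter, 75 mm tall, standing beyond the yellow port; origin centre of underside
- casting: loose small brass-coloured casting, 52 mm diameter, 72 mm tall, standing beyond the blue port; origin centre of underside
- brush: loose brush, 160 mm long along its x, lying beyond the red port
- cup: loose dark steel pot, 90 mm diameter plus two side handles, 75 mm tall, at the left; origin centre of underside
- screwdriver: loose screwdriver, 180 mm long along its x, lying at the right

How it is judged:
By the outcome, as a careful person would: the job done as asked, in the order asked, and still so for the second after the job is handed in, with the robot touching nothing.
It also fails if it takes over 43 s, if anything falls off the work surface, if the arm or the gripper's body presses on something with over 40 N, if the wrist force passes 120 N, or if a joint passes its speed limit or range.

### The arm

A 6-joint arm with a two-finger parallel gripper is mounted at the origin on the work surface. World frame = base frame: x ahead of the robot, y to its left, z up, the work surface at z = 0. Lengths are in m, angles in rad, forces in N, time in s.
With the tool pointing down it reaches from about 0.25 to 0.725 m from the base axis. Payload 4 kg.
Tool frame: the origin (TCP) lies at the very end of the fingers, on their centre line; the grasp point (between the pads) lies 19 mm behind it; z points along the fingers, y is the line along which they close (so a half turn about z gives the same grasp; the last joint's range is limited). The gripper opens to 85 mm and grips with 20 to 120 N. Pads are 22 mm wide; open, the fingers measure 114 mm over their backs; the gripper's body (76 mm by 85 mm) begins 54 mm behind the grasp point. The pads swing forward as they close: fully open they stand 13 mm farther back than shut.
Start: joints at [-1.188, 0.241, 0.005, 1.335, 0, 1.571], TCP at [0.187, -0.464, 0.231] pointing down, gripper open.
Joint ranges: [-2.72, 2.72], [-1.05, 1.87], [-1.09, 1.28], [-1.99, 2.15], [-1.42, 1.44], [-3.14, 3.14]. Speed limits (rad/s): [2.79, 2.79, 3.14, 3.14, 3.14, 3.14].

### API

Orientations are given as a unit quaternion [x, y, z, w].
In Python, from workcell import monitor, viewer, job gives the robot as it stands.
- The arm moves only by the tool arm_command, never from a script. Its argument "increments" is a list of rows, each an object of numbers: "dx", "dy", "dz": the shift along the tool's x, y, z in cm; "wx", "wy", "wz": the turn, a rotation vector about the tool's x, y, z in rad; "grip": the finger opening in cm, from 0 to 8.54. In form: [{"dx": .., "dy": .., "dz": .., "wx": .., "wy": .., "wz": .., "grip": ..}, ...]. A call has 1 to 10 rows; each row is the pose to reach, as a shift and turn from the pose commanded when the call began, along the tool's axes at that moment; what a row does not reach only later rows make up. A row lasts 1/10 s, in which the tool goes at most 50 mm and 8.59 degrees, less where a joint would pass 70% of its speed; a pose out of reach is approached as far as the arm can. A call with a gripper value outside its range is refused whole. The fingers move at their own pace and stop on an object; the grip force is fixed at half the most. Time passes only in rows, so rows that repeat a pose let the fingers close. It gives the time, the measured TCP pose, the force, the opening and the grip force at its end, in the units of the state.
- monitor.get_obs(): the state, without advancing time (a new reading comes with each control period).
- viewer.camera(name): name is "scene" or "top"; returns (picture, depth): 480x640x3 uint8, red, green, blue; 480x640 float32, m along the optical axis (not along the pixel's ray), 0 where there is no reading.
- viewer.get_calibration(name): a dict with "fovy" (degrees; the focal length in pixels is half the picture's height over the tangent of half this angle, whatever the lens; pixels are square), "cx", "cy" (the principal point, pixels), "dist_coeffs" ([k1, k2, p1, p2, k3] as OpenCV has them; the pictures are not rectified), "view" (4x4, takes a point from world to camera coordinates). Camera axes: x right, y up, looking along -z (the intrinsics and any distortion apply to the point x, -y, -z); pixel columns grow to the right and rows downward; lengths in m; the calibration is good to about 2 mm. A picture is of the moment at which its call begins. get_calibration takes no time and is no camera call.
- job.job_done(): hands the job in; it is judged then, once.
The state is a dict: "clock": time; "joint_pos": joint angles; "joint_vel": joint speeds; "tau": joint torques, N m; "eef_pos": TCP position; "tool_rot": TCP orientation; "ft_force": force on the tool from outside, world axes, zero at the start; "ft_torque": the same for the moment, N m; "grip_width": finger opening in m; "grasp_force": force on a finger pad.
Only numpy, scipy, OpenCV 4.12 (cv2) and the standard library are available. Lean on these libraries where they do the work, as an engineer would, in place of code of your own. Each camera call takes 0.05 s, during which the arm holds its last target. There are 200 camera calls.

## Working session

There is one attempt and no reset: what is moved stays moved. The work goes in short steps, Python scripts to look and compute and a tool call to move; the robot and the scene stay as the last step left them, time stands still between calls to the robot, and variables do not carry over. Pictures are saved under pics/ and viewed, at most 10 in all, crops included, and the job is handed in when it is done.

Besides the shell and the picture viewer there is one more tool, called after "Emit:" as name(argument=value, ...), one argument or row to a line, values as JSON. arm_command: Moves the arm, as the interface text tells. Its arguments: {"type":"object","properties":{"increments":{"type":"array","items":{"type":"object","properties":{"dx":{"type":"number"},"dy":{"type":"number"},"dz":{"type":"number"},"wx":{"type":"number"},"wy":{"type":"number"},"wz":{"type":"number"},"grip":{"type":"number"}}}}},"required":["increments"]}

```bash
ls; mkdir -p pics; python3 - <<'E'
from workcell import monitor, viewer
import cv2,numpy as np
for n in("scene","top"):
    p,d=viewer.camera(n); np.savez(f"{n}0.npz",p=p,d=d); cv2.imwrite(f"pics/{n}0.png",p[:,:,::-1]); print(viewer.get_calibration(n))
o=monitor.get_obs(); print(o)
E
```

```text
pics
{'fovy': 55.197438683841995, 'cx': 324.03326486290365, 'cy': 236.50667439657684, 'dist_coeffs': array([0.01860773, 0.        , 0.        , 0.        , 0.        ]), 'view': array([[-0.01839381,  0.9996789 , -0.01742898,  0.0187859 ],
       [-0.77735032, -0.00333564,  0.6290591 ,  0.4145251 ],
       [ 0.62879897,  0.02511922,  0.77716207, -1.45579817],
       [ 0.        ,  0.        ,  0.        ,  1.        ]])}
{'fovy': 50.11061866446346, 'cx': 321.5210993796834, 'cy': 236.9968369329376, 'dist_coeffs': array([-0.01569037,  0.        ,  0.        ,  0.        ,  0.        ]), 'view': array([[-0.00270679, -0.99997318, -0.00680574, -0.01096959],
       [ 0.99628337, -0.00328262,  0.08607361, -0.54174593],
       [-0.08609365, -0.00654747,  0.99626553, -1.50562488],
       [ 0.        ,  0.        ,  0.        ,  1.        ]])}
{'clock': 0.1, 'joint_pos': array([-1.18799532e+00,  2.41311565e-01,  3.87109893e-03,  1.33520487e+00,
        3.40213059e-06,  1.57079432e+00]), 'joint_vel': array([ 5.25827517e-04, -1.64785614e-03,  4.39365014e-03, -6.88880131e-04,
       -9.01066458e-04, -4.85702496e-05]), 'tau': array([ 2.08554275e-04, -3.73136187e+01,  2.53010738e+01,  1.08540547e-02,
        2.25547257e-05,  2.15590042e-06]), 'eef_pos': array([ 0.18655133, -0.46328977,  0.23051964]), 'tool_rot': array([ 9.81738165e-01,  1.90234911e-01, -1.74201749e-04, -9.07948060e-04]), 'ft_force': array([0.32301995, 0.4902132 , 1.17154   ]), 'ft_torque': array([0.00142282, 0.01810616, 0.01362582]), 'grasp_force': 0.0, 'grip_width': 0.08588177883500585}
```

View pics/top0.png

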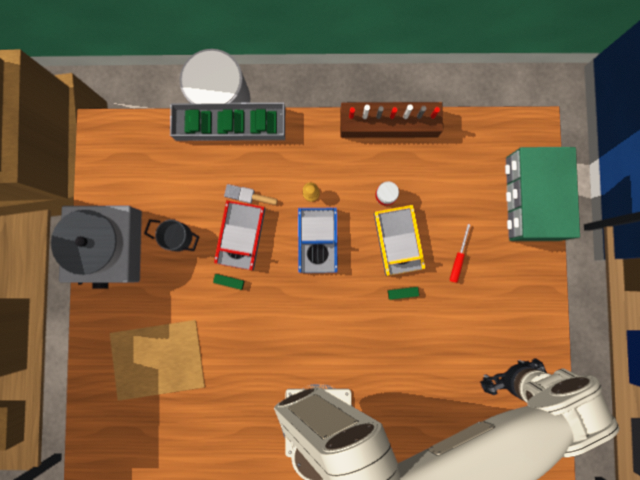

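View pics/scene0.png

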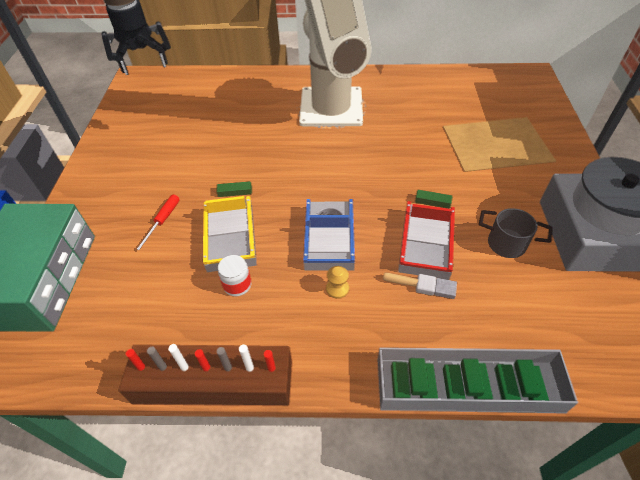

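The top view shows yellow at about (400,240), blue at (318,240) and red at (240,235). Yellow's lip is at its near end (row ~265) and blue's lip is mid-port (row ~240). A wax bar lies at (404,293), the tin at (388,192) and the casting at (311,191). In the scene view the lips are at (228,203) yellow and (330,220) blue.

```bash
cat > h.py <<'E'
import cv2,numpy as np
from workcell import viewer
def K(c):
    f=240/np.tan(np.radians(c["fovy"]/2)); return np.array([[f,0,c["cx"]],[0,f,c["cy"]],[0,0,1]])
def rays(n,uv):
    c=viewer.get_calibration(n); r=cv2.undistortPoints(np.float64(uv).reshape(-1,1,2),K(c),c["dist_coeffs"])[:,0]
    R=c["view"][:3,:3]; t=c["view"][:3,3]
    return -R.T@t, np.c_[r[:,0],-r[:,1],-np.ones(len(r))]@R
def plane(n,uv,z):
    o,d=rays(n,uv); return o+d*((z-o[2])/d[:,2])[:,None]
def cloud(n,uv,dep):
    o,d=rays(n,uv); uv=np.int32(uv); return o+d*dep[uv[:,1],uv[:,0]][:,None]
def mask(p,c):
    h=cv2.cvtColor(p,cv2.COLOR_RGB2HSV)
    lo,hi={"yellow":((22,150,90),(34,255,255)),"blue":((105,120,50),(125,255,255)),"red":((0,190,80),(4,255,255)),"green":((50,120,20),(80,255,150))}[c]
    m=cv2.inRange(h,lo,hi)
    if c=="red": m|=cv2.inRange(h,(174,190,80),(180,255,255))
    return m
BOX={"top":{"yellow":(370,200,430,280),"blue":(292,203,345,278),"red":(210,197,270,272)},
"scene":{"yellow":(195,190,262,275),"blue":(298,195,360,272),"red":(396,195,462,280)}}
def port(n,c,p):
    x0,y0,x1,y1=BOX[n][c]; m=mask(p,c)[y0:y1,x0:x1]; v,u=np.nonzero(m); return np.c_[u+x0,v+y0]
E
python3 - <<'E'
from h import *
np.set_printoptions(precision=4,suppress=True)
for c in("yellow","blue","red"):
    for n in("top","scene"):
        z=np.load(n+"0.npz"); uv=port(n,c,z["p"]); P=cloud(n,uv,z["d"])
        rail=P[(P[:,2]>.030)&(P[:,2]<.046)]; lip=P[(P[:,2]>.052)&(P[:,2]<.08)]
        (cx,cy),s,a=cv2.minAreaRect(np.float32(rail[:,:2])); a=(a+45)%90-45
        R=lambda q:(q[:,:2]-[cx,cy])@np.array([[np.cos(np.radians(a)),-np.sin(np.radians(a))],[np.sin(np.radians(a)),np.cos(np.radians(a))]])
        L=R(lip)
        print(c,n,len(uv),"ctr",round(cx,4),round(cy,4),np.round(s,3),"ang",round(np.radians(a),3),"lip n",len(L),"x pct",np.percentile(L[:,0],[2,50,98]) if len(L) else 0,"y",np.percentile(L[:,1],[2,98]) if len(L) else 0,"ztop",np.percentile(lip[:,2],95) if len(L) else 0, "railz",np.median(rail[:,2]))
z=np.load("top0.npz"); m=mask(z["p"],"green"); m[:272]=0;m[305:]=0
for k in cv2.findContours(m,0,1)[0]:
    if cv2.contourArea(k)>100: print("wax",plane("top",cv2.boxPoints(cv2.minAreaRect(k)),.022)[:,:2].round(3).tolist())
for nm,b in dict(tin=(374,178,404,206),cast=(298,178,324,204)).items():
    u,v=np.meshgrid(range(b[0],b[2]),range(b[1],b[3])); uv=np.c_[u.ravel(),v.ravel()]; P=cloud("top",uv,z["d"]);P=P[P[:,2]>.02]; print(nm,P.min(0),P.max(0))
E
```

```text
yellow top 489 ctr 0.5326 -0.2422 [0.188 0.116] ang 0.175 lip n 69 x pct [-0.0643 -0.0614 -0.0585] y [-0.0441  0.0436] ztop 0.07786519359578724 railz 0.039633307039844023
yellow scene 634 ctr 0.5375 -0.238 [0.192 0.116] ang 0.173 lip n 116 x pct [-0.0678 -0.0625 -0.0578] y [-0.046  0.042] ztop 0.07241322258123364 railz 0.037788859628780536
blue top 427 ctr 0.534 0.0007 [0.112 0.188] ang -0.002 lip n 62 x pct [-0.0113 -0.0094 -0.0077] y [-0.0431  0.0418] ztop 0.07722503382060668 railz 0.03989387078831652
blue scene 591 ctr 0.5376 0.0034 [0.193 0.112] ang 0.004 lip n 140 x pct [-0.0139 -0.008  -0.0036] y [-0.0422  0.045 ] ztop 0.07279636486866507 railz 0.03808984147484207
red top 388 ctr 0.5496 0.2316 [0.116 0.187] ang -0.186 lip n 47 x pct [-0.0558 -0.0538 -0.0469] y [-0.044  0.045] ztop 0.07664297116736987 railz 0.0395982625496778
red scene 923 ctr 0.5536 0.2356 [0.114 0.192] ang -0.182 lip n 286 x pct [-0.057  -0.05   -0.0473] y [-0.0422  0.0438] ztop 0.0727784322632562 railz 0.03836088492075179
wax [[0.383, -0.208], [0.394, -0.295], [0.368, -0.298], [0.358, -0.211]]
wax [[0.41, 0.309], [0.433, 0.304], [0.412, 0.22], [0.389, 0.225]]
tin [ 0.4101 -0.2369  0.0202] [ 0.6975 -0.0226  1.5466]
cast [ 0.4101 -0.0226  0.0269] [0.698  0.0414 1.5466]
```

Emit:
arm_command(
  increments=[
    {"dx":2,"dy":-0.6,"dz":0.5,"wz":0.02,"grip":0},
    {"dx":6,"dy":-1.9,"dz":1.6,"wz":0.04,"grip":0},
    {"dx":10,"dy":-3.2,"dz":2.6,"wz":0.07,"grip":0},
    {"dx":14,"dy":-4.5,"dz":3.7,"wz":0.1,"grip":0},
    {"dx":18,"dy":-5.7,"dz":4.8,"wz":0.13,"grip":0},
    {"dx":22,"dy":-7,"dz":5.8,"wz":0.16,"grip":0},
    {"dx":26,"dy":-8.3,"dz":6.9,"wz":0.18,"grip":0},
    {"dx":29,"dy":-9.3,"dz":7.7,"wz":0.2,"grip":0},
    {"dx":30.7,"dy":-9.8,"dz":8.1,"wz":0.208,"grip":0},
    {"dx":30.7,"dy":-9.8,"dz":8.1,"wz":0.208,"grip":0},
  ],
)

```text
validation failed for argument at $.in...
```

Emit:
arm_command(
  increments=[
    {"dx":2.0,"dy":-0.6,"dz":0.5,"wx":0.0,"wy":0.0,"wz":0.02,"grip":0.0},
  ],
)

```text
clock: 0.2
eef_pos: [0.2022, -0.4518, 0.2262]
tool_rot: [0.984, 0.179, -0.0, 0.0]
ft_force: [0.8, -0.7, 0.3]
grip_width: 0.0731
grasp_force: 0.0
```

Emit:
arm_command(
  increments=[
    {"dx":4.0,"dy":-1.4,"dz":1.1,"wx":0.0,"wy":0.0,"wz":0.03,"grip":0.0},
    {"dx":8.0,"dy":-2.8,"dz":2.1,"wx":0.0,"wy":0.0,"wz":0.06,"grip":0.0},
    {"dx":12.0,"dy":-4.2,"dz":3.2,"wx":0.0,"wy":0.0,"wz":0.09,"grip":0.0},
    {"dx":16.0,"dy":-5.5,"dz":4.3,"wx":0.0,"wy":0.0,"wz":0.12,"grip":0.0},
    {"dx":20.0,"dy":-6.9,"dz":5.3,"wx":0.0,"wy":0.0,"wz":0.15,"grip":0.0},
    {"dx":24.0,"dy":-8.3,"dz":6.4,"wx":0.0,"wy":0.0,"wz":0.17,"grip":0.0},
    {"dx":27.0,"dy":-9.3,"dz":7.2,"wx":0.0,"wy":0.0,"wz":0.18,"grip":0.0},
    {"dx":28.5,"dy":-9.9,"dz":7.6,"wx":0.0,"wy":0.0,"wz":0.188,"grip":0.0},
    {"dx":28.5,"dy":-9.9,"dz":7.6,"wx":0.0,"wy":0.0,"wz":0.188,"grip":0.0},
    {"dx":28.5,"dy":-9.9,"dz":7.6,"wx":0.0,"wy":0.0,"wz":0.188,"grip":0.0},
  ],
)

```text
clock: 1.2
eef_pos: [0.434, -0.2568, 0.1499]
tool_rot: [0.996, 0.088, -0.001, -0.0]
ft_force: [-0.4, 0.4, 1.2]
grip_width: 0.0001
grasp_force: 0.0
```

Emit:
arm_command(
  increments=[
    {"dx":0.0,"dy":0.0,"dz":2.0,"wx":0.0,"wy":0.0,"wz":0.0,"grip":0.0},
    {"dx":0.0,"dy":0.0,"dz":4.5,"wx":0.0,"wy":0.0,"wz":0.0,"grip":0.0},
    {"dx":0.0,"dy":0.0,"dz":7.0,"wx":0.0,"wy":0.0,"wz":0.0,"grip":0.0},
    {"dx":0.0,"dy":0.0,"dz":9.0,"wx":0.0,"wy":0.0,"wz":0.0,"grip":0.0},
    {"dx":0.0,"dy":0.0,"dz":9.8,"wx":0.0,"wy":0.0,"wz":0.0,"grip":0.0},
    {"dx":0.0,"dy":0.0,"dz":10.2,"wx":0.0,"wy":0.0,"wz":0.0,"grip":0.0},
    {"dx":0.0,"dy":0.0,"dz":10.2,"wx":0.0,"wy":0.0,"wz":0.0,"grip":0.0},
  ],
)

```text
clock: 1.9
eef_pos: [0.4342, -0.2577, 0.0486]
tool_rot: [0.996, 0.087, 0.0, 0.0]
ft_force: [-0.1, 0.1, 0.5]
grip_width: -0.0002
grasp_force: 0.0
```

```bash
python3 - <<'E'
from h import *
ims=[]
for n,b in(("top",(360,190,460,310)),("scene",(170,100,290,280))):
    p,d=viewer.camera(n); x0,y0,x1,y1=b; ims.append(cv2.resize(p[y0:y1,x0:x1,::-1],(390,500),interpolation=2))
cv2.imwrite("pics/a.png",np.hstack(ims))
E
```

```text
(no output)
```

View pics/a.png

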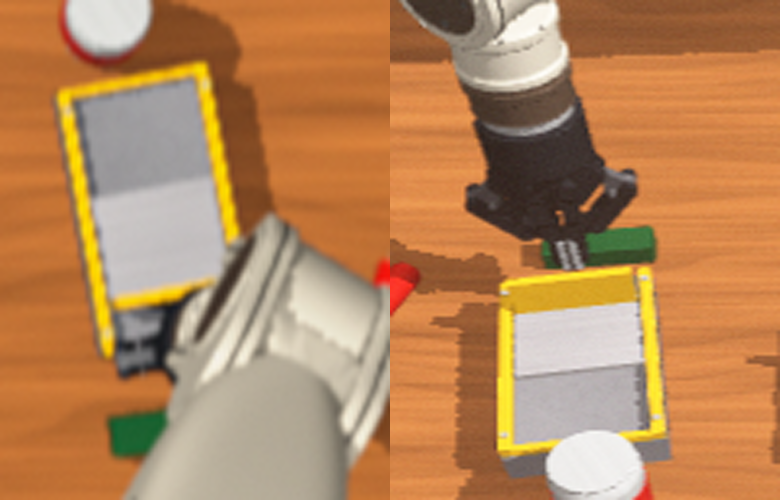

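The fingertips stand just in front of mid-lip (right crop, fingers at (570,255), lip 505–640). The wax bar is clear, so I can push.

Emit:
arm_command(
  increments=[
    {"dx":1.0,"dy":0.0,"dz":0.0,"wx":0.0,"wy":0.0,"wz":0.0,"grip":0.0},
    {"dx":2.0,"dy":0.0,"dz":0.0,"wx":0.0,"wy":0.0,"wz":0.0,"grip":0.0},
    {"dx":2.8,"dy":0.0,"dz":0.0,"wx":0.0,"wy":0.0,"wz":0.0,"grip":0.0},
    {"dx":3.4,"dy":0.0,"dz":0.0,"wx":0.0,"wy":0.0,"wz":0.0,"grip":0.0},
    {"dx":4.0,"dy":0.0,"dz":0.0,"wx":0.0,"wy":0.0,"wz":0.0,"grip":0.0},
    {"dx":4.6,"dy":0.0,"dz":0.0,"wx":0.0,"wy":0.0,"wz":0.0,"grip":0.0},
    {"dx":5.2,"dy":0.0,"dz":0.0,"wx":0.0,"wy":0.0,"wz":0.0,"grip":0.0},
    {"dx":5.8,"dy":0.0,"dz":0.0,"wx":0.0,"wy":0.0,"wz":0.0,"grip":0.0},
    {"dx":6.4,"dy":0.0,"dz":0.0,"wx":0.0,"wy":0.0,"wz":0.0,"grip":0.0},
    {"dx":6.8,"dy":0.0,"dz":0.0,"wx":0.0,"wy":0.0,"wz":0.0,"grip":0.0},
  ],
)

```text
clock: 3.0
eef_pos: [0.5019, -0.2451, 0.0482]
tool_rot: [0.996, 0.087, 0.0, -0.0]
ft_force: [-2.7, -1.6, 2.3]
grip_width: -0.0003
grasp_force: 1.7
```

Emit:
arm_command(
  increments=[
    {"dx":0.3,"dy":0.0,"dz":0.0,"wx":0.0,"wy":0.0,"wz":0.0,"grip":0.0},
    {"dx":0.5,"dy":0.0,"dz":0.0,"wx":0.0,"wy":0.0,"wz":0.0,"grip":0.0},
    {"dx":0.7,"dy":0.0,"dz":0.0,"wx":0.0,"wy":0.0,"wz":0.0,"grip":0.0},
    {"dx":0.7,"dy":0.0,"dz":0.0,"wx":0.0,"wy":0.0,"wz":0.0,"grip":0.0},
  ],
)

```text
clock: 3.4
eef_pos: [0.5086, -0.2439, 0.0482]
tool_rot: [0.996, 0.087, 0.0, -0.0]
ft_force: [-1.7, -1.0, 0.6]
grip_width: 0.0002
grasp_force: 0.9
```

Still in plain sliding friction; creeping on until the stop shows as a rise in force.

Emit:
arm_command(
  increments=[
    {"dx":0.2,"dy":0.0,"dz":0.0,"wx":0.0,"wy":0.0,"wz":0.0,"grip":0.0},
    {"dx":0.3,"dy":0.0,"dz":0.0,"wx":0.0,"wy":0.0,"wz":0.0,"grip":0.0},
    {"dx":0.4,"dy":0.0,"dz":0.0,"wx":0.0,"wy":0.0,"wz":0.0,"grip":0.0},
  ],
)

```text
clock: 3.7
eef_pos: [0.5094, -0.2437, 0.0482]
tool_rot: [0.996, 0.087, -0.003, 0.0]
ft_force: [-11.2, -2.8, 8.5]
grip_width: -0.0004
grasp_force: 5.7
```

Emit:
arm_command(
  increments=[
    {"dx":0.2,"dy":0.0,"dz":0.0,"wx":0.0,"wy":0.0,"wz":0.0,"grip":0.0},
    {"dx":0.3,"dy":0.0,"dz":0.0,"wx":0.0,"wy":0.0,"wz":0.0,"grip":0.0},
  ],
)

```text
clock: 3.9
eef_pos: [0.5094, -0.2437, 0.0482]
tool_rot: [0.996, 0.086, -0.006, 0.001]
ft_force: [-19.1, -4.1, 12.7]
grip_width: -0.0003
grasp_force: 9.5
```

Hard stop: force rises to 19 N with no motion, at the expected spot. Backing off and lifting.

Emit:
arm_command(
  increments=[
    {"dx":-0.7,"dy":0.0,"dz":0.0,"wx":0.0,"wy":0.0,"wz":0.0,"grip":0.0},
    {"dx":-1.7,"dy":0.0,"dz":0.0,"wx":0.0,"wy":0.0,"wz":0.0,"grip":0.0},
    {"dx":-2.5,"dy":0.0,"dz":-0.5,"wx":0.0,"wy":0.0,"wz":0.0,"grip":0.0},
    {"dx":-2.5,"dy":0.0,"dz":-2.5,"wx":0.0,"wy":0.0,"wz":0.0,"grip":0.0},
    {"dx":-2.5,"dy":0.0,"dz":-5.5,"wx":0.0,"wy":0.0,"wz":0.0,"grip":0.0},
    {"dx":-2.5,"dy":0.0,"dz":-8.5,"wx":0.0,"wy":0.0,"wz":0.0,"grip":0.0},
    {"dx":-2.5,"dy":0.0,"dz":-10.0,"wx":0.0,"wy":0.0,"wz":0.0,"grip":0.0},
    {"dx":-2.5,"dy":0.0,"dz":-10.0,"wx":0.0,"wy":0.0,"wz":0.0,"grip":0.0},
  ],
)

```text
clock: 4.7
eef_pos: [0.4925, -0.248, 0.1515]
tool_rot: [0.996, 0.087, 0.003, 0.002]
ft_force: [0.3, 0.3, 1.2]
grip_width: 0.0002
grasp_force: 0.0
```

```bash
python3 - <<'E'
from h import *
ims=[]
z,d=viewer.camera("scene")
for c,ctr,a in(("yellow",(.5375,-.238),.173),("blue",(.5376,.0034),0.004)):
    uv=port("scene",c,z); P=cloud("scene",uv,d); L=P[(P[:,2]>.055)&(P[:,2]<.08)]
    print(c,len(L),np.percentile((L[:,:2]-ctr)@[np.cos(a),np.sin(a)],[2,50,98]))
t,_=viewer.camera("top")
cv2.imwrite("pics/b.png",np.hstack([cv2.resize(i[...,::-1],(400,460)) for i in(t[170:310,280:440],z[150:300,170:380])]))
E
```

```text
yellow 154 [-0.01538801 -0.00870209 -0.00518767]
blue 129 [-0.01389065 -0.0083304  -0.0032971 ]
```

View pics/b.png

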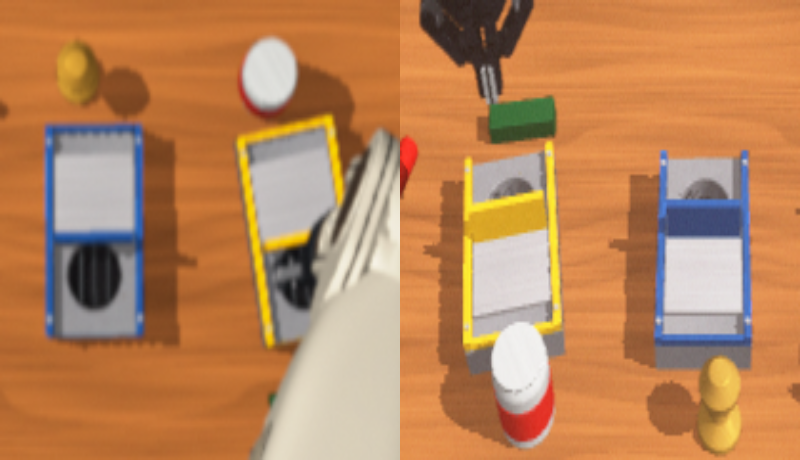

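Yellow is fully open (lip at local x -0.009, hole exposed). Next, over to the far side of the blue lip.

Emit:
arm_command(
  increments=[
    {"dx":1.0,"dy":-2.0,"dz":0.0,"wx":0.0,"wy":0.0,"wz":0.01,"grip":0.0},
    {"dx":2.9,"dy":-6.0,"dz":0.0,"wx":0.0,"wy":0.0,"wz":0.04,"grip":0.0},
    {"dx":4.8,"dy":-10.0,"dz":0.0,"wx":0.0,"wy":0.0,"wz":0.07,"grip":0.0},
    {"dx":6.7,"dy":-14.0,"dz":0.0,"wx":0.0,"wy":0.0,"wz":0.1,"grip":0.0},
    {"dx":8.6,"dy":-18.0,"dz":0.0,"wx":0.0,"wy":0.0,"wz":0.13,"grip":0.0},
    {"dx":10.3,"dy":-21.5,"dz":0.0,"wx":0.0,"wy":0.0,"wz":0.16,"grip":0.0},
    {"dx":11.3,"dy":-23.4,"dz":0.0,"wx":0.0,"wy":0.0,"wz":0.174,"grip":0.0},
    {"dx":11.3,"dy":-23.4,"dz":0.0,"wx":0.0,"wy":0.0,"wz":0.174,"grip":0.0},
    {"dx":11.3,"dy":-23.4,"dz":0.0,"wx":0.0,"wy":0.0,"wz":0.174,"grip":0.0},
  ],
)

```text
clock: 5.7
eef_pos: [0.56, 0.0017, 0.1466]
tool_rot: [1.0, 0.002, -0.002, -0.0]
ft_force: [-0.1, -0.8, 1.0]
grip_width: -0.0001
grasp_force: 0.0
```

Emit:
arm_command(
  increments=[
    {"dx":0.3,"dy":0.0,"dz":2.0,"wx":0.0,"wy":0.0,"wz":0.0,"grip":0.0},
    {"dx":0.3,"dy":0.0,"dz":4.5,"wx":0.0,"wy":0.0,"wz":0.0,"grip":0.0},
    {"dx":0.3,"dy":0.0,"dz":7.0,"wx":0.0,"wy":0.0,"wz":0.0,"grip":0.0},
    {"dx":0.3,"dy":0.0,"dz":9.0,"wx":0.0,"wy":0.0,"wz":0.0,"grip":0.0},
    {"dx":0.3,"dy":0.0,"dz":9.8,"wx":0.0,"wy":0.0,"wz":0.0,"grip":0.0},
    {"dx":0.3,"dy":0.0,"dz":9.8,"wx":0.0,"wy":0.0,"wz":0.0,"grip":0.0},
  ],
)

```text
clock: 6.3
eef_pos: [0.5625, 0.0005, 0.0487]
tool_rot: [1.0, 0.001, -0.002, -0.0]
ft_force: [-0.3, -0.0, 0.2]
grip_width: 0.0002
grasp_force: 0.0
```

```bash
python3 - <<'E'
from h import *
z,_=viewer.camera("scene");t,_=viewer.camera("top")
cv2.imwrite("pics/c.png",np.hstack([cv2.resize(i[...,::-1],(400,460)) for i in(t[170:310,250:400],z[130:310,260:420])]))
E
```

```text
(no output)
```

View pics/c.png

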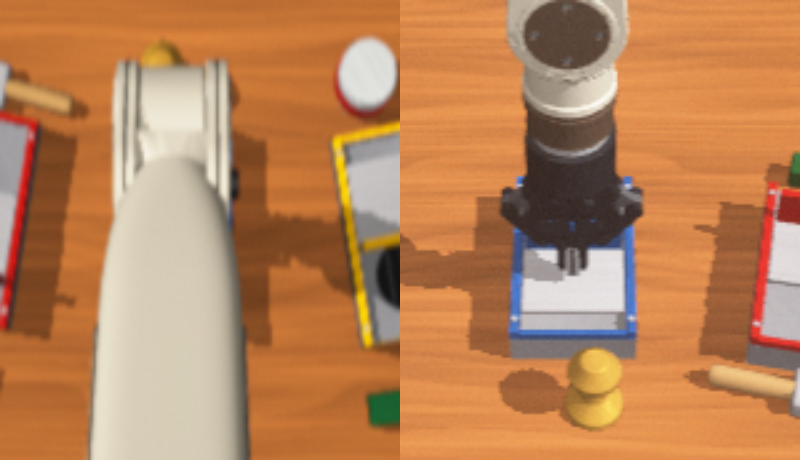

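The fingertips stand on the far side of the blue lip, mid-width (right crop (572,262)). The casting is clear. Pushing towards the robot.

Emit:
arm_command(
  increments=[
    {"dx":-0.8,"dy":0.0,"dz":0.0,"wx":0.0,"wy":0.0,"wz":0.0,"grip":0.0},
    {"dx":-1.6,"dy":0.0,"dz":0.0,"wx":0.0,"wy":0.0,"wz":0.0,"grip":0.0},
    {"dx":-2.4,"dy":0.0,"dz":0.0,"wx":0.0,"wy":0.0,"wz":0.0,"grip":0.0},
    {"dx":-3.2,"dy":0.0,"dz":0.0,"wx":0.0,"wy":0.0,"wz":0.0,"grip":0.0},
    {"dx":-4.0,"dy":0.0,"dz":0.0,"wx":0.0,"wy":0.0,"wz":0.0,"grip":0.0},
    {"dx":-4.8,"dy":0.0,"dz":0.0,"wx":0.0,"wy":0.0,"wz":0.0,"grip":0.0},
    {"dx":-5.6,"dy":0.0,"dz":0.0,"wx":0.0,"wy":0.0,"wz":0.0,"grip":0.0},
    {"dx":-6.4,"dy":0.0,"dz":0.0,"wx":0.0,"wy":0.0,"wz":0.0,"grip":0.0},
    {"dx":-7.2,"dy":0.0,"dz":0.0,"wx":0.0,"wy":0.0,"wz":0.0,"grip":0.0},
    {"dx":-7.7,"dy":0.0,"dz":0.0,"wx":0.0,"wy":0.0,"wz":0.0,"grip":0.0},
  ],
)

```text
clock: 7.4
eef_pos: [0.4863, 0.0014, 0.0505]
tool_rot: [1.0, 0.002, 0.0, -0.001]
ft_force: [3.9, -0.6, 1.9]
grip_width: 0.0
grasp_force: 1.7
```

Emit:
arm_command(
  increments=[
    {"dx":-0.3,"dy":0.0,"dz":0.0,"wx":0.0,"wy":0.0,"wz":0.0,"grip":0.0},
    {"dx":-0.6,"dy":0.0,"dz":0.0,"wx":0.0,"wy":0.0,"wz":0.0,"grip":0.0},
    {"dx":-0.8,"dy":0.0,"dz":0.0,"wx":0.0,"wy":0.0,"wz":0.0,"grip":0.0},
    {"dx":-1.0,"dy":0.0,"dz":0.0,"wx":0.0,"wy":0.0,"wz":0.0,"grip":0.0},
  ],
)

```text
clock: 7.8
eef_pos: [0.477, 0.0014, 0.0502]
tool_rot: [1.0, 0.002, -0.0, -0.001]
ft_force: [3.4, -0.9, 2.9]
grip_width: -0.0001
grasp_force: 1.6
```

Emit:
arm_command(
  increments=[
    {"dx":-0.2,"dy":0.0,"dz":0.0,"wx":0.0,"wy":0.0,"wz":0.0,"grip":0.0},
    {"dx":-0.4,"dy":0.0,"dz":0.0,"wx":0.0,"wy":0.0,"wz":0.0,"grip":0.0},
  ],
)

```text
clock: 8.0
eef_pos: [0.4731, 0.0014, 0.0503]
tool_rot: [1.0, 0.002, -0.0, -0.001]
ft_force: [2.2, 0.3, 2.8]
grip_width: -0.0001
grasp_force: 1.6
```

Emit:
arm_command(
  increments=[
    {"dx":-0.2,"dy":0.0,"dz":0.0,"wx":0.0,"wy":0.0,"wz":0.0,"grip":0.0},
    {"dx":-0.4,"dy":0.0,"dz":0.0,"wx":0.0,"wy":0.0,"wz":0.0,"grip":0.0},
  ],
)

```text
clock: 8.2
eef_pos: [0.4708, 0.0013, 0.0504]
tool_rot: [1.0, 0.002, 0.002, -0.001]
ft_force: [10.2, -0.6, -6.4]
grip_width: 0.0001
grasp_force: 5.3
```

Emit:
arm_command(
  increments=[
    {"dx":-0.2,"dy":0.0,"dz":0.0,"wx":0.0,"wy":0.0,"wz":0.0,"grip":0.0},
    {"dx":-0.3,"dy":0.0,"dz":0.0,"wx":0.0,"wy":0.0,"wz":0.0,"grip":0.0},
  ],
)

```text
clock: 8.4
eef_pos: [0.4709, 0.0013, 0.0505]
tool_rot: [1.0, 0.002, 0.005, -0.001]
ft_force: [15.8, -0.4, -12.9]
grip_width: -0.0002
grasp_force: 8.0
```

Stop reached (x unchanged while force climbs to 16 N). Backing off, lifting and pulling back.

Emit:
arm_command(
  increments=[
    {"dx":0.6,"dy":0.0,"dz":0.0,"wx":0.0,"wy":0.0,"wz":0.0,"grip":0.0},
    {"dx":1.6,"dy":0.0,"dz":0.0,"wx":0.0,"wy":0.0,"wz":0.0,"grip":0.0},
    {"dx":2.5,"dy":0.0,"dz":-0.5,"wx":0.0,"wy":0.0,"wz":0.0,"grip":0.0},
    {"dx":2.5,"dy":0.0,"dz":-2.5,"wx":0.0,"wy":0.0,"wz":0.0,"grip":0.0},
    {"dx":2.5,"dy":0.0,"dz":-6.0,"wx":0.0,"wy":0.0,"wz":0.0,"grip":0.0},
    {"dx":2.5,"dy":0.0,"dz":-9.5,"wx":0.0,"wy":0.0,"wz":0.0,"grip":0.0},
    {"dx":1.0,"dy":0.0,"dz":-12.0,"wx":0.0,"wy":0.0,"wz":0.0,"grip":0.0},
    {"dx":-2.0,"dy":0.0,"dz":-14.0,"wx":0.0,"wy":0.0,"wz":0.0,"grip":0.0},
    {"dx":-5.0,"dy":0.0,"dz":-15.0,"wx":0.0,"wy":0.0,"wz":0.0,"grip":0.0},
    {"dx":-8.0,"dy":0.0,"dz":-15.0,"wx":0.0,"wy":0.0,"wz":0.0,"grip":0.0},
  ],
)

```text
clock: 9.4
eef_pos: [0.3859, 0.001, 0.202]
tool_rot: [1.0, 0.002, 0.001, -0.001]
ft_force: [-0.6, -0.4, -0.4]
grip_width: -0.0001
grasp_force: 0.0
```

Emit:
arm_command(
  increments=[
    {"dx":-3.0,"dy":0.0,"dz":0.0,"wx":0.0,"wy":0.0,"wz":0.0,"grip":0.0},
    {"dx":-5.0,"dy":0.0,"dz":0.0,"wx":0.0,"wy":0.0,"wz":0.0,"grip":0.0},
    {"dx":-6.0,"dy":0.0,"dz":0.0,"wx":0.0,"wy":0.0,"wz":0.0,"grip":0.0},
    {"dx":-6.0,"dy":0.0,"dz":0.0,"wx":0.0,"wy":0.0,"wz":0.0,"grip":0.0},
    {"dx":-6.0,"dy":0.0,"dz":0.0,"wx":0.0,"wy":0.0,"wz":0.0,"grip":0.0},
  ],
)

```text
clock: 9.9
eef_pos: [0.3271, 0.0007, 0.2007]
tool_rot: [1.0, 0.002, 0.001, -0.001]
ft_force: [-0.4, -0.3, -0.1]
grip_width: 0.0003
grasp_force: 0.0
```

```bash
python3 - <<'E'
from h import *
z,d=viewer.camera("scene");t,_=viewer.camera("top")
for c,ctr,a in(("yellow",(.5375,-.238),.173),("blue",(.5376,.0034),0.004),("red",(.5536,.2356),-.182)):
    uv=port("scene",c,z); P=cloud("scene",uv,d); L=P[(P[:,2]>.055)&(P[:,2]<.08)]
    print(c,len(L),np.percentile((L[:,:2]-ctr)@[np.cos(a),np.sin(a)],[2,50,98]))
cv2.imwrite("pics/d.png",np.hstack([cv2.resize(i[...,::-1],(400,400)) for i in(t[160:420,190:470],z[100:310,180:470])]))
E
```

```text
yellow 140 [-0.01504706 -0.00951831 -0.0050423 ]
blue 37 [-0.07875219 -0.07630706 -0.07394864]
red 256 [-0.05708045 -0.05031391 -0.04731498]
```

View pics/d.png

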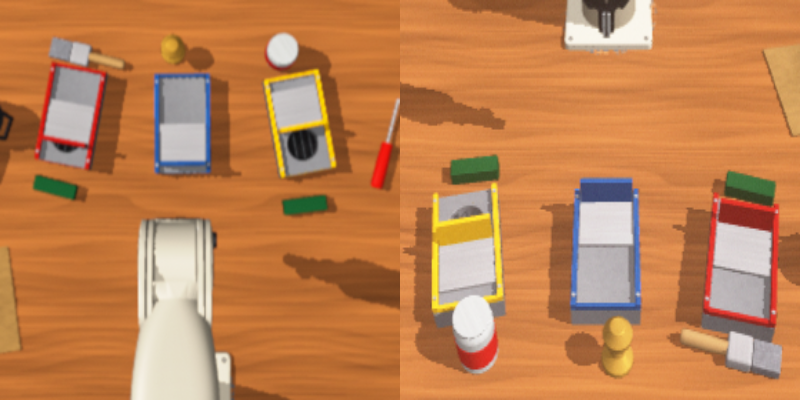

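Yellow is fully open (hole visible at (303,145) in the left crop) and blue is fully shut (lip at the near end, hole covered). Red is unchanged, the loose things are in place, and the hand is clear.

```bash
python3 -c "
from workcell import job; print(job.job_done())"
```

```text
the job is handed in; nothing more can be done
None
```

I pushed the yellow shutter open to its end stop, then the blue shutter shut to its end stop, left the red shutter and loose items where they were with the hand clear, and handed the job in at about 10 s.

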